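# Load the vial mixer and hold it running

## Task

From the four vials on the front left of the desk (not those far back by the bottles), stand the red-capped vial in the mixer well with the red collar and the black-capped vial in the well with the black collar, both upright and right down in their wells. Then run the mixer by pressing its blue plunger half-way down, with its green band at the rim of the dark steel bush, never down to the stop, and finish while holding it there: do not let go. Leave the white-capped vials and the small bottle alone.

Things in the scene. Friction and masses are not known exactly. Their poses are not given: they have to be found in the camera images.
- red_vial_mid (a point): centre (half-way up, 29 mm above its base) of the 20 ml glass vial with a red screw cap: 28 mm diameter, 58 mm tall, glass up to 46 mm and a 24 mm wide fixed cap above; stands upright and loose on the front left of the desk (similar vials far back by the bottles do not belong to the job), about 15 to 30 g; z axis up along the vial
- black_vial_mid (a point): centre (half-way up, 29 mm above its base) of the 20 ml glass vial with a black screw cap: 28 mm diameter, 58 mm tall, glass up to 46 mm and a 24 mm wide fixed cap above; stands upright and loose on the front left of the desk (similar vials far back by the bottles do not belong to the job), about 15 to 30 g; z axis up along the vial
- white_vial_1_mid (a point): centre (half-way up, 29 mm above its base) of the 20 ml glass vial with a white screw cap: 28 mm diameter, 58 mm tall, glass up to 46 mm and a 24 mm wide fixed cap above; stands upright and loose on the front left of the desk (similar vials far back by the bottles do not belong to the job), about 15 to 30 g; z axis up along the vial; a bystander
- white_vial_2_mid (a point): centre (half-way up, 29 mm above its base) of the 20 ml glass vial with a white screw cap: 28 mm diameter, 58 mm tall, glass up to 46 mm and a 24 mm wide fixed cap above; stands upright and loose on the front left of the desk (similar vials far back by the bottles do not belong to the job), about 15 to 30 g; z axis up along the vial; a bystander
- small_bottle_mid (a point): centre (62 mm above its base) of a small white plastic bottle with a red cap, 48 mm diameter, 124 mm tall, standing loose on the desk to the right of the mixer; a bystander
- mixer: the vial mixer, a fixed white box with a grey top, 150 mm (its x) x 170 mm (its y), top face 55 mm above the desk. Origin: centre of its underside on the desk; x points away from its front, z up; it may stand turned up to 0.35 rad. Plunger on the front half of the top at x = -45, y = 0 mm; the two wells behind it at x = +30, y = +45 and -45 mm. Which collar is left and which right changes
- red_well (a point): centre of the mouth of the mixer well ringed with a flat red collar (52 mm outside, 3 mm high, 58 mm above the desk). The well is 37 mm in diameter and 15 mm deep (its collar opens to 39 mm), so a seated 58 mm vial stands 43 mm out of it and its centre is 14 mm above this point; z axis up
- black_well (a point): centre of the mouth of the mixer well ringed with a flat black collar (52 mm outside, 3 mm high, 58 mm above the desk). The well is 37 mm in diameter and 15 mm deep (its collar opens to 39 mm), so a seated 58 mm vial stands 43 mm out of it and its centre is 14 mm above this point; z axis up
- plunger_top (a point): centre of the top of the plunger's flat blue cap (36 mm diameter, 10 mm thick), 103 mm above the desk when released; it moves straight down with the plunger. Under the cap the 17 mm stem is banded, from below: 10 mm white, 10 mm green, 10 mm red, over a dark steel bush whose rim is 63 mm above the desk, into which the stem sinks
- plunger (a joint): travel of the plunger in m: 0 released, 0.030 down at the stop (cuts out); half-way is 0.015, when the middle of the green band is at the bush rim and the cap's top is 88 mm above the desk. A spring pushes it back up: about 2.5 N to start, rising 0.25 N per mm, about 6 N half-way, 10 N at the stop

How it is judged:
On the way, in this order (a step that is already met when the one before it is completed fails the run):
1. the red-capped vial stands released in the red-collared well and the black-capped vial in the black-collared well, upright and down (horizontal distance between red_vial_mid and red_well below 0.008 m and z of red_vial_mid in the frame of red_well between 0.008 and 0.018 m and angle between each of red_vial_mid, black_vial_mid's own z axis and vertical below 0.12 rad and contact force between each of red_vial, black_vial and the arm below 0.2 N and contact force between each of red_vial, black_vial and the fingers below 0.2 N and horizontal distance between black_vial_mid and black_well below 0.008 m and z of black_vial_mid in the frame of black_well between 0.008 and 0.018 m), for 0.2 s.
2. the gripper presses the plunger half-way (9 to 21 mm down) with both vials in place (all of step 1 and value of joint plunger between 0.009 and 0.021 m and contact force between any of the fingers, the arm and plunger above 2 N), for 0.5 s.
At the end, for the whole second after the job is handed in: The robot is still pressing the plunger (more than 2 N) at 9 to 21 mm of its 30 mm travel; each vial stands untouched in the well of its colour: within 8 mm of the well's axis, on the well's floor (centre 8 to 18 mm above the mouth), less than 0.12 rad from upright (all of step 2); the arm keeps its last pose, push and grip.
It fails at once if the plunger is pushed down to its stop (beyond 27 mm) (value of joint plunger above 0.027 m).
It fails at once if the white vial 1 is moved more than 30 mm or knocked over (distance of white_vial_1_mid from where it was at the start of the episode above 0.03 m or angle between white_vial_1_mid's own z axis and vertical above 0.5 rad).
It fails at once if the white vial 2 is moved more than 30 mm or knocked over (distance of white_vial_2_mid from where it was at the start of the episode above 0.03 m or angle between white_vial_2_mid's own z axis and vertical above 0.5 rad).
It fails at once if the small bottle is moved more than 30 mm or knocked over (distance of small_bottle_mid from where it was at the start of the episode above 0.03 m or angle between small_bottle_mid's own z axis and vertical above 0.5 rad).
It also fails if it takes over 67 s, if anything falls off the work surface, if the arm or the gripper's body presses on something with over 40 N, if the wrist force passes 120 N, or if a joint passes its speed limit or range.

## Robot

A 6-joint arm with a two-finger parallel gripper is mounted at the origin on a cart in front of the work surface, level with it; the furniture and walls round the work are solid. World frame = base frame: x ahead of the robot, y to its left, z up, the work surface at z = 0. Lengths are in m, angles in rad, forces in N, time in s.
With the tool pointing down it reaches from about 0.25 to 0.775 m from the base axis. Payload 4 kg.
Tool frame: the origin (TCP) lies midway between the tips of the shut fingers; the grasp point (between the pads) lies grip_point_offset behind it (grip_point_offset is the distance from the TCP to the grasp point, in m); z points along the fingers, y is the line along which they close (so a half turn about z gives the same grasp; the last joint's range is limited). The gripper opens to 94 mm and grips with 3 to 60 N. Pads are 16 mm wide; open, the fingers measure 119 mm over their backs; the gripper's body (75 mm by 177 mm) begins 78 mm behind the grasp point.
Start: joints at [1.226, 0.087, 1.371, -0, 1.684, -0.103], TCP at [0.132, 0.534, 0.206] pointing down, gripper open.
Joint ranges: [-3.1, 3.1], [-0.76, 2.03], [0.27, 2.55], [-1.08, 4.22], [0.17, 2.65], [-2.57, 2.57]. Speed limits (rad/s): [2.79, 2.79, 3.14, 3.14, 3.14, 3.14].

## Interface

Orientations are given as [roll, pitch, yaw] about the fixed x, y, z axes, in that order (R = Rz(yaw) Ry(pitch) Rx(roll)).
In Python, from bench import * gives the robot as it stands. The module is installed in compiled form; this text tells all that it offers.
- The arm moves only by the tool apply_moves, never from a script. Its argument "commands" is a list of rows, each a list of 7 numbers: the turn, a rotation vector about the world's x, y, z in rad, then the shift along the world's x, y, z in m, then the opening in per cent of the stroke, from 0 (shut) to 100 (fully open). In form: [[ax, ay, az, x, y, z, jaw], ...]. A call has exactly 5 rows; each row is the pose to reach, as a shift and turn from the pose commanded when the call began; what a row does not reach only later rows make up. A row lasts 1/10 s, in which the tool goes at most 50 mm and 8.59 degrees, less where a joint would pass 70% of its speed; a pose out of reach is approached as far as the arm can. A call with a gripper value outside its range is refused whole. The fingers move at their own pace and stop on an object; the grip force is fixed at half the most. Time passes only in rows, so rows that repeat a pose let the fingers close, or fill a call up. It gives the time, the measured TCP pose, the force, the opening and the grip force at its end, in the units of the state.
- get_obs(): the state, without advancing time (a new reading comes with each control period).
- snapshot(name): name is "scene" or "top" or "wrist"; returns a dict with "pixels" (480x640x3 uint8, red, green, blue), "vertical_fov" (degrees; the focal length in pixels is half the picture's height over the tangent of half this angle, whatever the lens; pixels are square), "cx", "cy" (the principal point, pixels), "k1" (the pictures are not rectified: a ray, as slopes to the right and down, at radius r is drawn at 1 + k1 r^2 times it, then the intrinsics apply), "rvec" (rotation vector, rad) and "tvec" (3), from world to camera coordinates, as OpenCV has them. Camera axes: x right, y down, z forward; pixel columns grow to the right and rows downward; lengths in m; the calibration is good to about 2 mm. A picture is of the moment at which its call begins. There is no depth.
- close_job(): hands the job in; it is judged then, once.
Trained networks look in the newest picture that a camera, given by its name, has taken for a name from the list of things; names that differ only in an ending like _2 or _b are one class to them, and where a whole thing is asked for, a point or a joint stands for the part that bears it (a point fixed in the world has none). Each returns a list of dicts, best first, with "score" (0 to 1); they miss things now and then, are a little off and sometimes report something else, mostly with a low value. They report only what shows in the picture. A call takes as long as a camera call.
- masks_of(camera, query): "mask" (480x640 bool, what is visible of it) and "extent" ([left, top, right, bottom] in pixels, round what is visible of it).
- place_of(camera, query): "pixel" ([column, row] in pixels: a listed point, or the origin of a listed thing).
The state is a dict: "time": time; "joint_positions": joint angles; "qvel": joint speeds; "joint_torque": joint torques, N m; "tool_pos": TCP position; "ee_rot": TCP orientation; "wrist_force": force on the tool from outside, world axes, zero at the start; "wrist_torque": the same for the moment, N m; "width": finger opening in m; "finger_force": force on a finger pad.
Only numpy, scipy, OpenCV 4.12 (cv2) and the standard library are available. Lean on these libraries where they do the work, as an engineer would, in place of code of your own. Each camera call takes 0.05 s, during which the arm holds its last target. There are 200 camera calls.

## Working session

There is one attempt and no reset: what is moved stays moved. The work goes in short steps, Python scripts to look and compute and a tool call to move; the robot and the scene stay as the last step left them, time stands still between calls to the robot, and variables do not carry over. Pictures are saved under pics/ and viewed, at most 12 in all, crops included, and the job is handed in when it is done.

Besides the shell and the picture viewer there is one more tool, called after "Call:" by a JSON object that holds its "op" and its "data". apply_moves: Moves the arm, as the interface text tells. Its arguments: {"type":"object","properties":{"commands":{"type":"array"}},"required":["commands"]}

```bash
mkdir -p pics; cat > h.py <<'E'
from bench import *
import numpy as np, cv2
def cam(n):
    s=snapshot(n); return s
def ray(s,px):
    f=240/np.tan(np.radians(s["vertical_fov"])/2)
    d=np.array([(px[0]-s["cx"])/f,(px[1]-s["cy"])/f]); u=d.copy()
    for _ in range(30): u=d/(1+s["k1"]*(u@u))
    R=cv2.Rodrigues(np.array(s["rvec"],float))[0]; t=np.array(s["tvec"],float)
    return -R.T@t, R.T@np.array([u[0],u[1],1.])
def onz(s,px,z):
    o,d=ray(s,px); return o+d*(z-o[2])/d[2]
def proj(s,P):
    f=240/np.tan(np.radians(s["vertical_fov"])/2)
    R=cv2.Rodrigues(np.array(s["rvec"],float))[0]; c=R@np.array(P,float)+np.array(s["tvec"],float)
    u=c[:2]/c[2]; u=u*(1+s["k1"]*(u@u)); return u*f+[s["cx"],s["cy"]]
def save(s,n): cv2.imwrite("pics/"+n+".png",s["pixels"][:,:,::-1])
Z=dict(red_vial_mid=.029,black_vial_mid=.029,white_vial_1_mid=.029,small_bottle_mid=.062,mixer=0,red_well=.058,black_well=.058,plunger_top=.103)
E
python3 - <<'E'
from h import *
print({k:np.round(v,3) for k,v in get_obs().items()})
for n in ("scene","top"):
    s=cam(n); save(s,n+"0"); print(n,np.round(ray(s,(320,240))[0],3))
    for k,z in Z.items():
        for r in place_of(n,k)[:4]: print(k,round(r["score"],2),np.round(r["pixel"]),np.round(onz(s,r["pixel"],z),4))
E
```

```text
{'time': np.float64(0.0), 'joint_positions': array([ 1.226,  0.088,  1.372,  0.   ,  1.684, -0.103]), 'qvel': array([ 0.002, -0.002,  0.   , -0.001, -0.002,  0.   ]), 'joint_torque': array([-1.0000e-03, -3.4018e+01, -3.0243e+01,  7.2000e-02,  3.3000e-02,
       -0.0000e+00]), 'tool_pos': array([0.132, 0.533, 0.204]), 'ee_rot': array([-3.139, -0.   ,  2.9  ]), 'wrist_force': array([-0.028,  0.165,  0.129]), 'wrist_torque': array([ 0.02 , -0.046, -0.037]), 'finger_force': np.float64(0.0), 'width': np.float64(0.094)}
scene [0.083 0.716 0.857]
red_vial_mid 0.7 [225. 357.] [0.5587 0.2828 0.029 ]
black_vial_mid 0.5 [265. 302.] [0.5691 0.1194 0.029 ]
white_vial_1_mid 0.57 [310. 311.] [0.4668 0.097  0.029 ]
small_bottle_mid 0.58 [363. 158.] [ 0.6086 -0.4733  0.062 ]
mixer 0.92 [355. 234.] [ 0.5083 -0.2117  0.    ]
red_well 0.56 [354. 200.] [ 0.5428 -0.2754  0.058 ]
black_well 0.6 [336. 222.] [ 0.5413 -0.1714  0.058 ]
plunger_top 0.73 [371. 207.] [ 0.4669 -0.2122  0.103 ]
plunger_top 0.6 [336. 222.] [ 0.5169 -0.1215  0.103 ]
top [ 0.341 -0.081  1.319]
red_vial_mid 0.58 [196. 236.] [0.5441 0.2739 0.029 ]
black_vial_mid 0.58 [246. 228.] [0.5674 0.1276 0.029 ]
white_vial_1_mid 0.55 [255. 268.] [0.4502 0.0994 0.029 ]
small_bottle_mid 0.64 [451. 209.] [ 0.6053 -0.4583  0.062 ]
mixer 0.6 [360. 250.] [ 0.5015 -0.204   0.    ]
red_well 0.7 [379. 235.] [ 0.5352 -0.2528  0.058 ]
black_well 0.58 [347. 241.] [ 0.5195 -0.1637  0.058 ]
plunger_top 0.55 [364. 261.] [ 0.4576 -0.2048  0.103 ]
```

```bash
python3 -c "
import cv2
im=cv2.imread('pics/top0.png')[180:330,150:480]; cv2.imwrite('pics/top0c.png',cv2.resize(im,None,fx=2.4,fy=2.4,interpolation=cv2.INTER_CUBIC))"
```

```text
(no output)
```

View pics/top0c.png

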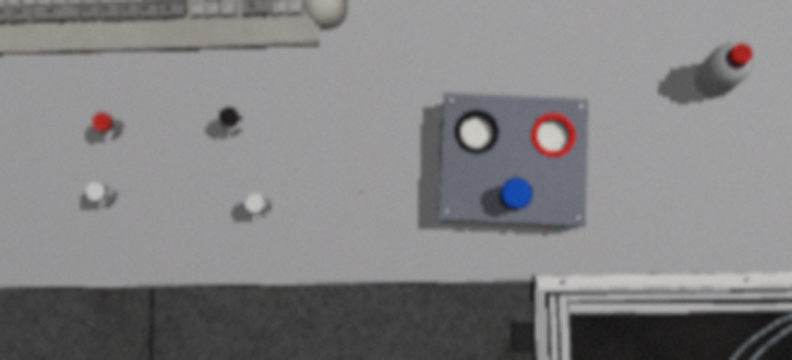

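View pics/scene0.png

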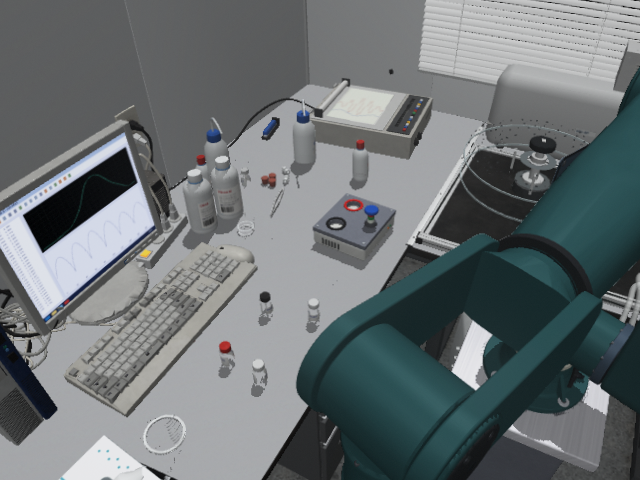

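The top crop shows the red cap at full-picture (192,231), the black at (245,229), and the whites at (189,260) and (256,265). The black well is at (348,235), the red well at (380,236) and the plunger at (365,261). The scene view agrees, so I'm moving above the red vial.

Call:
{"op": "apply_moves", "data": {"commands": [[0,0,0.05,0.04,-0.026,0,100],[0,0,0.1,0.08,-0.052,0,100],[0,0,0.15,0.12,-0.078,0,100],[0,0,0.2,0.16,-0.104,0,100],[0,0,0.24,0.2,-0.13,0,100]]}}

```text
time: 1.4
tool_pos: [0.333, 0.4029, 0.2057]
ee_rot: [3.141, 0.0, -3.141]
wrist_force: [0.3, 0.2, -0.3]
width: 0.0941
finger_force: 0.0
```

Call:
{"op": "apply_moves", "data": {"commands": [[0,0,0,0.04,-0.026,0,100],[0,0,0,0.08,-0.052,0,100],[0,0,0,0.12,-0.078,0,100],[0,0,0,0.16,-0.104,0,100],[0,0,0,0.2,-0.13,0,100]]}}

```text
time: 1.9
tool_pos: [0.5332, 0.2727, 0.2056]
ee_rot: [3.141, 0.0, 3.14]
wrist_force: [0.1, 1.2, 0.4]
width: 0.0937
finger_force: 0.0
```

```bash
cat >> h.py <<'E'
def colors(s,zred=.058):
    hsv=cv2.cvtColor(s["pixels"],cv2.COLOR_RGB2HSV); out=[]
    H,S,V=[hsv[:,:,i].astype(int) for i in range(3)]
    for nm,m,z in (("red",((H<10)|(H>170))&(S>130)&(V>70),.058),("blue",(H>100)&(H<130)&(S>130)&(V>60),.103),("black",(V<45),.058)):
        n,l,st,c=cv2.connectedComponentsWithStats(m.astype(np.uint8))
        for i in range(1,n):
            if st[i,4]>25:
                x,y,w,h=st[i,:4]; cc=(x+w/2-.5,y+h/2-.5)
                print(nm,st[i,4],np.round(c[i],1),"box",[int(v) for v in st[i,:4]],"->",np.round(onz(s,c[i],z),4),np.round(onz(s,cc,z),4))
E
python3 - <<'E'
from h import *
import bench; print([x for x in dir(bench) if x[0]!='_'], globals().get("grip_point_offset"))
o=get_obs(); print(o["tool_pos"],o["ee_rot"],o["joint_positions"])
for n in ("top","wrist"):
    s=cam(n); save(s,n+"1"); print(n,ray(s,(320,240))[0]); colors(s)
for k in ("red_vial_mid","black_vial_mid","white_vial_1_mid"):
    for r in place_of("wrist",k)[:3]: print(k,round(r["score"],2),np.round(r["pixel"]),np.round(onz(s,r["pixel"],.029),4))
E
```

```text
['IKError', 'close_job', 'get_obs', 'grip_point_offset', 'masks_of', 'place_of', 'snapshot'] 0.0188
[0.53322327 0.27271819 0.20564825] [3.14113861e+00 3.74707638e-04 3.13960692e+00] [ 3.77955989e-01  1.96191245e-01  1.24783786e+00  2.84967610e-04
  1.69704717e+00 -1.19081874e+00]
top [ 0.34088656 -0.08114556  1.31873747]
red 41 [352.2  78.1] box [349, 75, 7, 7] -> [ 1.0081 -0.1902  0.058 ] [ 1.0084 -0.1895  0.058 ]
red 35 [368.  110.2] box [365, 107, 7, 7] -> [ 0.9063 -0.2336  0.058 ] [ 0.907  -0.2337  0.058 ]
red 30 [390.7 141.7] box [388, 138, 7, 8] -> [ 0.8086 -0.2961  0.058 ] [ 0.8091 -0.2971  0.058 ]
red 55 [458.2 202.1] box [454, 199, 9, 8] -> [ 0.6262 -0.4798  0.058 ] [ 0.6251 -0.4792  0.058 ]
red 111 [380.6 235.6] box [371, 227, 19, 18] -> [ 0.5336 -0.2573  0.058 ] [ 0.534  -0.2556  0.058 ]
blue 82 [382.6  69.9] box [377, 63, 11, 13] -> [ 1.0075 -0.2739  0.103 ] [ 1.0102 -0.2723  0.103 ]
blue 166 [477.2  82.1] box [462, 77, 31, 11] -> [ 0.9644 -0.5409  0.103 ] [ 0.9646 -0.5403  0.103 ]
blue 90 [464.7 128.9] box [458, 123, 13, 12] -> [ 0.8253 -0.4964  0.103 ] [ 0.8265 -0.4946 
[... 3567 characters left out ...]
82548 0.38550353]
red 533 [332.5 252.8] box [320, 240, 26, 26] -> [0.56   0.2747 0.058 ] [0.5598 0.2747 0.058 ]
black 1272 [190.9   4.6] box [120, 0, 162, 13] -> [0.3733 0.1731 0.058 ] [0.3745 0.1801 0.058 ]
black 393 [602.7 154.9] box [598, 126, 10, 51] -> [0.4825 0.4882 0.058 ] [0.4794 0.4876 0.058 ]
black 574 [600.3 223.1] box [596, 186, 11, 86] -> [0.5372 0.4935 0.058 ] [0.5417 0.4948 0.058 ]
black 139 [157.  252.5] box [145, 245, 19, 21] -> [0.5586 0.1321 0.058 ] [0.5607 0.1294 0.058 ]
black 40774 [318.6 402.7] box [0, 279, 640, 201] -> [0.698  0.2619 0.058 ] [0.674 0.263 0.058]
red_vial_mid 0.83 [329. 245.] [0.5604 0.2723 0.029 ]
white_vial_1_mid 0.82 [111. 127.] [0.4578 0.0909 0.029 ]
```

View pics/wrist1.png

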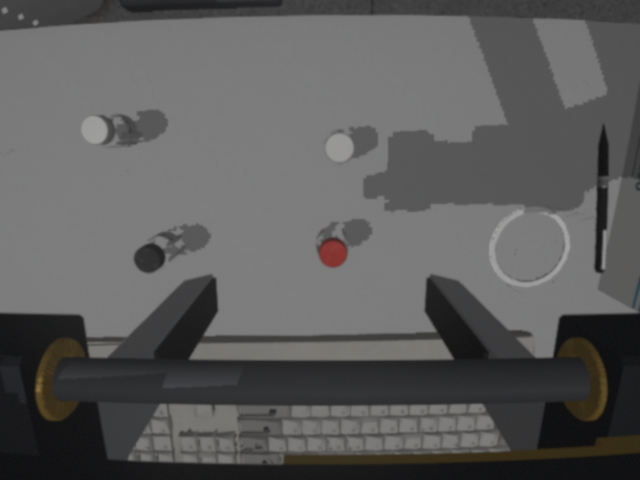

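The wrist view shows the red cap at (333,253), clear of the others, with the black cap at (150,258). The red vial is near (0.560, 0.274), so I'm descending over it.

Call:
{"op": "apply_moves", "data": {"commands": [[0,0,0,0.014,0.001,-0.03,100],[0,0,0,0.027,0.001,-0.07,100],[0,0,0,0.027,0.001,-0.11,100],[0,0,0,0.027,0.001,-0.12,100],[0,0,0,0.027,0.001,-0.12,100]]}}

```text
time: 2.65
tool_pos: [0.5563, 0.2756, 0.0837]
ee_rot: [-3.14, -0.004, -3.141]
wrist_force: [-0.5, -0.0, 0.3]
width: 0.0944
finger_force: 0.0
```

```bash
sed -i 's/(V<45),.058)):/(V<0),.058)):/' h.py; python3 - <<'E'
from h import *
o=get_obs(); print(o["tool_pos"])
s=cam("wrist"); save(s,"w2"); colors(s)
for k in ("red_vial_mid",):
    for r in place_of("wrist",k)[:3]: print(k,round(r["score"],2),np.round(r["pixel"]),np.round(onz(s,r["pixel"],.029),4))
E
```

```text
[0.55630998 0.27564677 0.08373682]
red 1204 [322.2 281.8] box [303, 263, 39, 39] -> [0.5602 0.2751 0.058 ] [0.5603 0.275  0.058 ]
red_vial_mid 0.7 [322. 267.] [0.5606 0.2749 0.029 ]
```

View pics/w2.png

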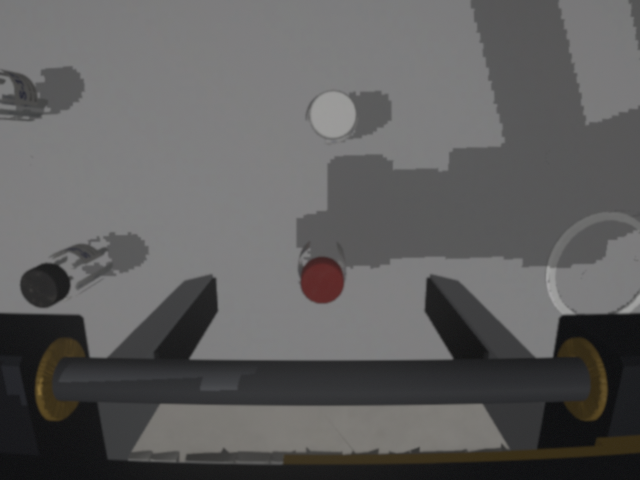

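The red cap sits between the fingers at (322,282), at x = 0.560. Now going down and gripping.

Call:
{"op": "apply_moves", "data": {"commands": [[0,0,0,0.003,0,-0.03,100],[0,0,0,0.003,0,-0.055,100],[0,0,0,0.003,0,-0.062,100],[0,0,0,0.003,0,-0.062,100],[0,0,0,0.003,0,-0.062,60]]}}

```text
time: 3.25
tool_pos: [0.5632, 0.2757, 0.0262]
ee_rot: [3.14, 0.004, 3.14]
wrist_force: [-0.0, -0.2, 0.8]
width: 0.0889
finger_force: 0.0
```

Call:
{"op": "apply_moves", "data": {"commands": [[0,0,0,0,0,0,0],[0,0,0,0,0,0,0],[0,0,0,0,0,0,0],[0,0,0,0,0,0,0],[0,0,0,0,0,0,0]]}}

```text
time: 3.75
tool_pos: [0.5617, 0.275, 0.0236]
ee_rot: [3.141, 0.0, 3.14]
wrist_force: [-0.5, 0.8, -0.3]
width: 0.0492
finger_force: 0.0
```

Call:
{"op": "apply_moves", "data": {"commands": [[0,0,0,0,0,0,0],[0,0,0,0,0,0,0],[0,0,0,0,0,0,0],[0,0,0,0,0,0,0],[0,0,0,0,0,0,0]]}}

```text
time: 4.25
tool_pos: [0.5617, 0.275, 0.0234]
ee_rot: [3.142, -0.0, 3.14]
wrist_force: [-0.3, 0.4, -0.4]
width: 0.0264
finger_force: 30.0
```

Call:
{"op": "apply_moves", "data": {"commands": [[0,0,0,0,0,0.02,0],[0,0,0,0,0,0.05,0],[0,0,0,0,0,0.09,0],[0,0,0,0,0,0.13,0],[0,0,0,0,0,0.14,0]]}}

```text
time: 4.75
tool_pos: [0.5642, 0.276, 0.1699]
ee_rot: [3.138, 0.01, 3.14]
wrist_force: [-0.8, -0.1, 0.2]
width: 0.0267
finger_force: 30.0
```

```bash
python3 - <<'E'
from h import *
o=get_obs(); print(o["tool_pos"],o["ee_rot"],o["width"])
s=cam("wrist"); save(s,"w3")
zc=.058
print(onz(s,(0,0),0)); import h
hsv=cv2.cvtColor(s["pixels"],cv2.COLOR_RGB2HSV);colors(s)
s=cam("top")
for k in ("red_well","black_well","plunger_top","mixer"):
  for r in place_of("top",k)[:2]: print(k,r["score"],np.round(r["pixel"],1),onz(s,r["pixel"],Z[k]))
E
```

```text
[0.56415828 0.27595109 0.16990318] [3.1378484  0.00968358 3.13979402] 0.026688967348100966
[0.38108973 0.01743522 0.        ]
red 2553 [320.6 319.7] box [291, 293, 59, 55] -> [0.6286 0.2748 0.058 ] [0.6288 0.2743 0.058 ]
red_well 0.63 [380.4 235.3] [ 0.534579   -0.25669856  0.058     ]
black_well 0.43 [347.3 239.8] [ 0.52322596 -0.16353014  0.058     ]
plunger_top 0.54 [364.2 259.3] [ 0.46302135 -0.20469167  0.103     ]
plunger_top 0.36 [191.8 256.3] [0.47786129 0.26231553 0.103     ]
mixer 0.85 [362.6 251.4] [ 0.49664093 -0.21117848  0.        ]
```

View pics/w3.png

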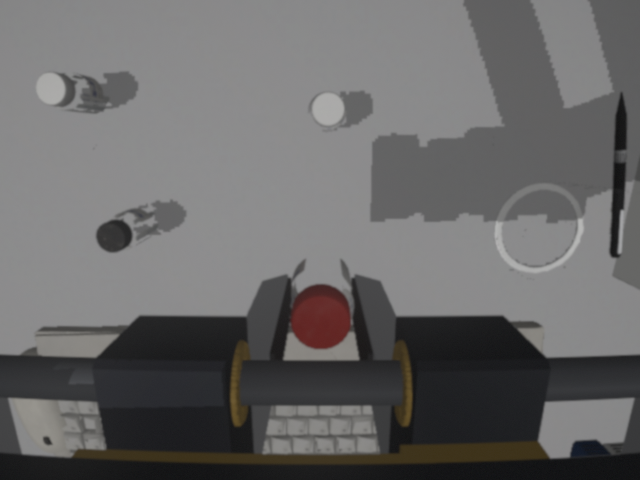

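The red vial is held upright, with its cap at (321,318) between the pads. Next I'll carry it toward the mixer, stopping short so the wrist camera can see the wells.

Call:
{"op": "apply_moves", "data": {"commands": [[0,0,0,-0.01,-0.045,0.02,0],[0,0,0,-0.02,-0.09,0.03,0],[0,0,0,-0.03,-0.14,0.03,0],[0,0,0,-0.04,-0.19,0.03,0],[0,0,0,-0.05,-0.24,0.03,0]]}}

```text
time: 5.55
tool_pos: [0.5107, 0.0363, 0.1913]
ee_rot: [3.142, -0.004, 3.14]
wrist_force: [1.5, -0.9, -0.9]
width: 0.0267
finger_force: 30.0
```

Call:
{"op": "apply_moves", "data": {"commands": [[0,0,0,-0.01,-0.05,0,0],[0,0,0,-0.02,-0.1,0,0],[0,0,0,-0.03,-0.15,0,0],[0,0,0,-0.04,-0.195,0,0],[0,0,0,-0.04,-0.24,0,0]]}}

```text
time: 6.05
tool_pos: [0.4702, -0.2036, 0.1915]
ee_rot: [3.14, -0.003, 3.139]
wrist_force: [1.2, 0.7, -0.3]
width: 0.0267
finger_force: 30.0
```

Call:
{"op": "apply_moves", "data": {"commands": [[0,0,0,0,-0.01,0,0],[0,0,0,0,-0.01,0,0],[0,0,0,0,-0.01,0,0],[0,0,0,0,-0.01,0,0],[0,0,0,0,-0.01,0,0]]}}

```text
time: 6.55
tool_pos: [0.4726, -0.2105, 0.1935]
ee_rot: [3.141, 0.0, -3.141]
wrist_force: [0.3, 0.1, 0.4]
width: 0.0262
finger_force: 30.0
```

```bash
cat >look.py <<'E'
from h import *
import sys
o=get_obs(); print(np.round(o["tool_pos"],4),np.round(o["ee_rot"],4),o["width"])
s=cam("wrist"); save(s,sys.argv[1]); colors(s)
for k in ("red_well","black_well","plunger_top"):
  for r in place_of("wrist",k)[:2]: print(k,round(r["score"],2),np.round(r["pixel"],1),np.round(onz(s,r["pixel"],Z[k]),4))
E
python3 look.py w4
```

```text
[ 0.4726 -0.2105  0.1935] [ 3.1412  0.     -3.1409] 0.026186606906919322
red 389 [242.3 294.4] box [231, 278, 35, 39] -> [ 0.5243 -0.2744  0.058 ] [ 0.5265 -0.2699  0.058 ]
red 2797 [320.5 318. ] box [290, 288, 61, 60] -> [ 0.5444 -0.212   0.058 ] [ 0.544  -0.2125  0.058 ]
blue 2093 [324.5 229.7] box [299, 205, 52, 51] -> [ 0.4625 -0.2094  0.103 ] [ 0.4627 -0.2093  0.103 ]
plunger_top 0.94 [326.  235.5] [ 0.4664 -0.2083  0.103 ]
plunger_top 0.42 [318.7 295.9] [ 0.5086 -0.2132  0.103 ]
```

View pics/w4.png

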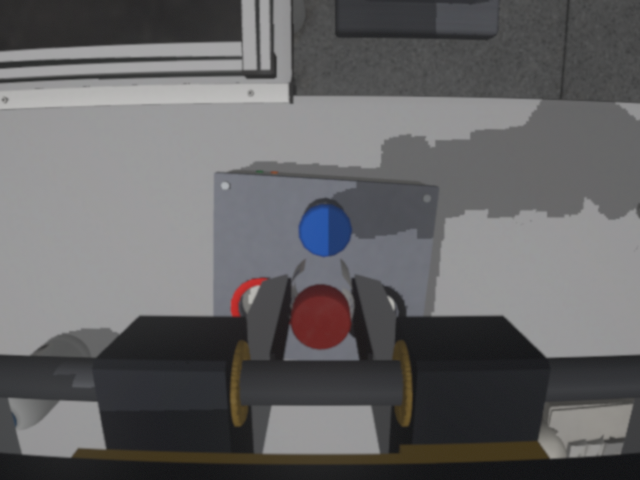

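The wrist view shows the plunger at (325,230), the mixer's front screws at (225,186) and (427,198), the red well on the left at x≈245, and the black well on the right at x≈395. I'll compute the mixer pose from these.

```bash
python3 - <<'E'
from h import *
s=cam("wrist")
g=cv2.cvtColor(s["pixels"],cv2.COLOR_RGB2GRAY).astype(float)
def ref(p):
    x,y=p; w=g[y-6:y+7,x-6:x+7]; w=np.clip(w-np.median(w)-15,0,None); Y,X=np.mgrid[y-6:y+7,x-6:x+7]; return ((X*w).sum()/w.sum(),(Y*w).sum()/w.sum())
a,b=ref((225,186)),ref((427,198)); A,B=onz(s,a,.055),onz(s,b,.055)
d=(B-A)[:2]; yaw=np.arctan2(-d[0],d[1]); print(a,b,A,B,yaw)
R=np.array([[np.cos(yaw),-np.sin(yaw)],[np.sin(yaw),np.cos(yaw)]])
P=np.array([.4626,-.2093]); M=(A+B)[:2]/2
print("mid screws rel plunger",R.T@(M-P))
for n,v in (("red",(75,-45)),("black",(75,45))):
    W=P+R@np.array(v)/1000; print(n,W,"proj wrist",proj(s,[*W,.058]))
# red ring check: outer edge, extents of the visible red part
m=s["pixels"]; 
top=cam("top")
for v in ((75,-45),(75,45)):
    W=P+R@np.array(v)/1000; print(proj(top,[*W,.058]))
E
```

```text
(np.float64(225.609152288072), np.float64(185.55588897224305)) (np.float64(427.72266666666667), np.float64(197.944)) [ 0.43804199 -0.28481761  0.055     ] [ 0.44770594 -0.13094914  0.055     ] -0.0627241886201364
mid screws rel plunger [-0.01977604  0.00017735]
red [ 0.53463177 -0.25891274] proj wrist [263.34966032 306.53618719]
black [ 0.54027325 -0.16908972] proj wrist [375.01354323 312.92290076]
[381.18925181 235.26937928]
[349.12926208 233.7779911 ]
```

Call:
{"op": "apply_moves", "data": {"commands": [[0,0,0,0.03,-0.025,0,0],[0,0,0,0.063,-0.0485,-0.02,0],[0,0,0,0.063,-0.0485,-0.06,0],[0,0,0,0.063,-0.0485,-0.08,0],[0,0,0,0.063,-0.0485,-0.08,0]]}}

```text
time: 7.35
tool_pos: [0.533, -0.2593, 0.1086]
ee_rot: [3.137, -0.008, 3.14]
wrist_force: [-0.2, 0.5, -0.9]
width: 0.0267
finger_force: 30.0
```

```bash
python3 - <<'E'
from h import *
o=get_obs(); t=o["tool_pos"]; print(t,o["ee_rot"],o["wrist_force"])
s=cam("wrist"); save(s,"w5")
hsv=cv2.cvtColor(s["pixels"],cv2.COLOR_RGB2HSV);H,S,V=[hsv[:,:,i].astype(int) for i in range(3)]
n,l,st,c=cv2.connectedComponentsWithStats((((H<10)|(H>170))&(S>130)&(V>70)).astype(np.uint8))
for i in range(1,n):
    if st[i,4]>60: print(st[i],c[i],"as cap",onz(s,c[i],t[2]+.0344),"as ring",onz(s,c[i],.058))
print(proj(s,[.5346,-.2589,.058]))
E
```

```text
[ 0.53304088 -0.25925479  0.10860892] [ 3.13666301 -0.00789577  3.13964796] [-0.18519034  0.54026961 -0.9432289 ]
[ 279  222   90   57 1456] [323.21291209 245.31799451] as cap [ 0.50321643 -0.25966327  0.14300892] as ring [ 0.52332534 -0.25885266  0.058     ]
[ 291  286   59   62 2878] [320.30993746 316.7866574 ] as cap [ 0.53069144 -0.26080065  0.14300892] as ring [ 0.56663302 -0.26064545  0.058     ]
[323.16787642 264.51534938]
```

View pics/w5.png

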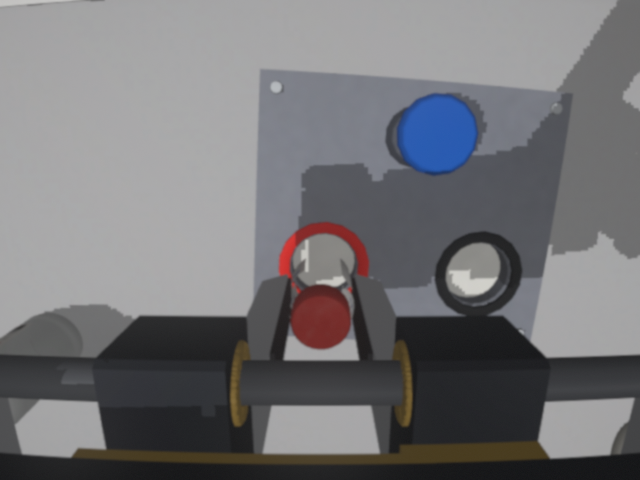

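The red ring is centred near (323,264) and the held vial is aligned with it. The black ring is at (479,274). Lowering with a small correction.

Call:
{"op": "apply_moves", "data": {"commands": [[0,0,0,0.0015,0.001,-0.01,0],[0,0,0,0.0015,0.001,-0.02,0],[0,0,0,0.0015,0.001,-0.032,0],[0,0,0,0.0015,0.001,-0.045,0],[0,0,0,0.0015,0.001,-0.045,0]]}}

```text
time: 7.9
tool_pos: [0.5359, -0.2589, 0.0665]
ee_rot: [3.14, -0.002, 3.14]
wrist_force: [0.3, -0.1, 0.1]
width: 0.0263
finger_force: 30.0
```

Call:
{"op": "apply_moves", "data": {"commands": [[0,0,0,0,0,0,0],[0,0,0,0,0,0,0],[0,0,0,0,0,0,0],[0,0,0,0,0,-0.001,0],[0,0,0,0,0,-0.001,0]]}}

```text
time: 8.4
tool_pos: [0.5368, -0.2596, 0.0676]
ee_rot: [3.142, 0.0, 3.14]
wrist_force: [0.3, -0.0, -0.6]
width: 0.0265
finger_force: 30.0
```

Call:
{"op": "apply_moves", "data": {"commands": [[0,0,0,0,0,0,60],[0,0,0,0,0,0,60],[0,0,0,0,0,0,60],[0,0,0,0,0,0,60],[0,0,0,0,0,0,60]]}}

```text
time: 8.9
tool_pos: [0.5368, -0.2596, 0.0676]
ee_rot: [3.142, 0.0, 3.14]
wrist_force: [0.1, 0.5, 0.1]
width: 0.0564
finger_force: 0.0
```

Call:
{"op": "apply_moves", "data": {"commands": [[0,0,0,0,0,0.02,60],[0,0,0,0,0,0.05,60],[0,0,0,0,0,0.09,60],[0,0,0,0,0,0.12,60],[0,0,0,0,0,0.13,60]]}}

```text
time: 9.4
tool_pos: [0.5383, -0.2605, 0.2022]
ee_rot: [-3.138, 0.007, 3.14]
wrist_force: [-0.3, 0.1, -0.4]
width: 0.0567
finger_force: 0.0
```

```bash
python3 - <<'E'
from h import *
o=get_obs(); t=o["tool_pos"]; print(t,o["ee_rot"],o["width"])
s=cam("wrist"); save(s,"w6")
hsv=cv2.cvtColor(s["pixels"],cv2.COLOR_RGB2HSV);H,S,V=[hsv[:,:,i].astype(int) for i in range(3)]
n,l,st,c=cv2.connectedComponentsWithStats((((H<10)|(H>170))&(S>130)&(V>70)).astype(np.uint8))
for i in range(1,n):
    if st[i,4]>60: print(st[i],c[i],"as cap",onz(s,c[i],.101))
E
```

```text
[ 0.53833499 -0.26048799  0.20219629] [-3.137697    0.00658695  3.13986125] 0.05672007467891085
[ 293  192   65   64 2029] [324.32232627 227.09857072] as cap [ 0.52931554 -0.25975175  0.101     ]
```

View pics/w6.png

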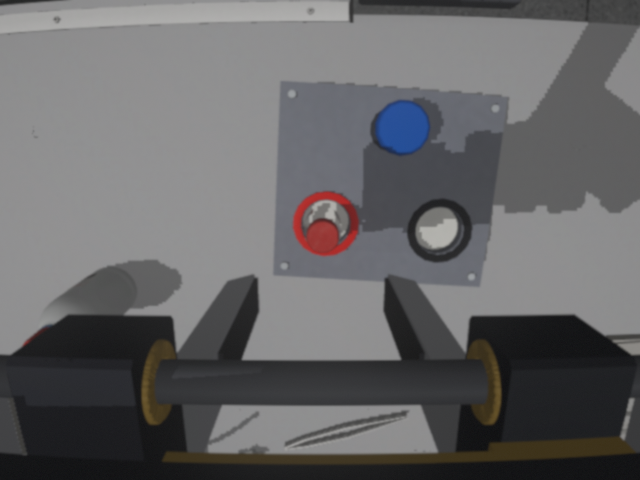

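The red vial stands in the red well, with its cap at (322,237) inside the ring centred at (325,223). The black ring is at (439,231). Back for the black vial.

Call:
{"op": "apply_moves", "data": {"commands": [[0,0,0,0,0.05,0,60],[0,0,0,0,0.1,0,60],[0,0,0,0,0.15,0,60],[0,0,0,0,0.2,0,60],[0,0,0,0,0.25,0,60]]}}

```text
time: 9.95
tool_pos: [0.5355, -0.0077, 0.195]
ee_rot: [3.141, -0.004, 3.139]
wrist_force: [0.9, 0.1, 0.6]
width: 0.0564
finger_force: 0.0
```

Call:
{"op": "apply_moves", "data": {"commands": [[0,0,0,0.01,0.05,0,80],[0,0,0,0.02,0.1,-0.02,80],[0,0,0,0.023,0.14,-0.06,80],[0,0,0,0.023,0.14,-0.1,80],[0,0,0,0.023,0.14,-0.11,80]]}}

```text
time: 10.45
tool_pos: [0.554, 0.1315, 0.0787]
ee_rot: [-3.14, -0.016, -3.14]
wrist_force: [-1.0, -0.0, -0.7]
width: 0.0747
finger_force: 0.0
```

```bash
python3 - <<'E'
from h import *
s=dict(snapshot("wrist")); save(s,"w7")
o=get_obs(); print(o["tool_pos"],o["ee_rot"])
for r in place_of("wrist","black_vial_mid")[:2]: print(r["score"],r["pixel"],onz(s,r["pixel"],.029))
V=s["pixels"].max(2)
for T in (60,80):
  n,l,st,c=cv2.connectedComponentsWithStats((V[:300]<T).astype(np.uint8))
  for i in range(1,n):
    if 300<st[i,4]<4000: print(T,st[i],onz(s,(st[i,0]+st[i,2]/2-.5,st[i,1]+st[i,3]/2-.5),.058))
E
```

```text
[0.55484738 0.13030666 0.07991541] [-3.13940661 -0.01388654  3.14140963]
0.79 [310.2, 281.9] [0.56526784 0.1240571  0.029     ]
60 [288 272  42  28 982] [0.55784723 0.12401781 0.058     ]
80 [555 101  50  29 571] [0.47308387 0.25396087 0.058     ]
80 [595 104  32  46 743] [0.4779684  0.27059353 0.058     ]
80 [ 287  271   44   29 1044] [0.55758273 0.12401955 0.058     ]
80 [405 275  47  25 822] [0.55870241 0.18455333 0.058     ]
80 [191 276  47  24 812] [0.55907124 0.07600783 0.058     ]
```

View pics/w7.png

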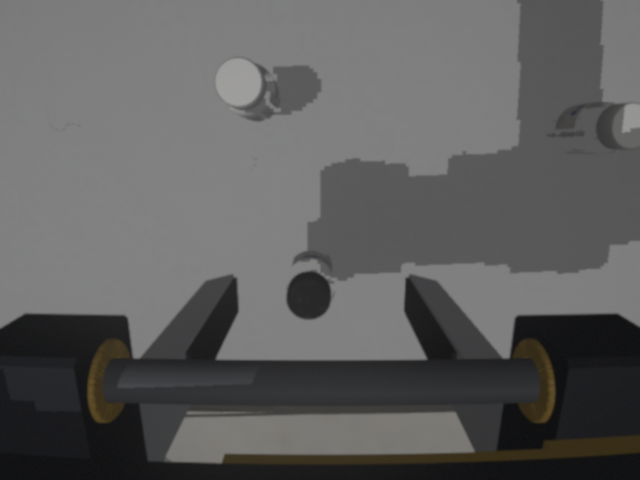

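The black cap is at (309,294), about (0.563, 0.124), with neighbours clear. Descending and gripping.

Call:
{"op": "apply_moves", "data": {"commands": [[0,0,0,0.0045,-0.0065,-0.01,80],[0,0,0,0.0045,-0.0065,-0.035,80],[0,0,0,0.0045,-0.0065,-0.055,80],[0,0,0,0.0045,-0.0065,-0.063,80],[0,0,0,0.0045,-0.0065,-0.063,40]]}}

```text
time: 11.05
tool_pos: [0.5648, 0.1227, 0.0248]
ee_rot: [-3.142, 0.0, 3.138]
wrist_force: [0.3, -0.4, 0.3]
width: 0.0702
finger_force: 0.0
```

Call:
{"op": "apply_moves", "data": {"commands": [[0,0,0,0,0,0,0],[0,0,0,0,0,0,0],[0,0,0,0,0,0,0],[0,0,0,0,0,0,0],[0,0,0,0,0,0,0]]}}

```text
time: 11.55
tool_pos: [0.5645, 0.124, 0.0249]
ee_rot: [3.141, 0.001, 3.14]
wrist_force: [1.0, -0.3, -0.1]
width: 0.0307
finger_force: 0.0
```

Call:
{"op": "apply_moves", "data": {"commands": [[0,0,0,0,0,0,0],[0,0,0,0,0,0,0],[0,0,0,0,0,0,0],[0,0,0,0,0,0,0],[0,0,0,0,0,0,0]]}}

```text
time: 12.05
tool_pos: [0.5644, 0.124, 0.0247]
ee_rot: [3.141, 0.0, 3.14]
wrist_force: [-1.1, 0.2, 2.5]
width: 0.0264
finger_force: 30.0
```

Call:
{"op": "apply_moves", "data": {"commands": [[0,0,0,0,0,0.02,0],[0,0,0,0,0,0.06,0],[0,0,0,-0.002,-0.015,0.1,0],[0,0,0,-0.005,-0.05,0.13,0],[0,0,0,-0.01,-0.09,0.145,0]]}}

```text
time: 12.55
tool_pos: [0.5556, 0.0338, 0.1731]
ee_rot: [-3.141, 0.006, -3.141]
wrist_force: [0.7, 0.3, -0.3]
width: 0.0264
finger_force: 30.0
```

Call:
{"op": "apply_moves", "data": {"commands": [[0,0,0,-0.005,-0.05,0,0],[0,0,0,-0.0095,-0.1,0,0],[0,0,0,-0.0095,-0.15,0,0],[0,0,0,-0.0095,-0.19,-0.02,0],[0,0,0,-0.0095,-0.203,-0.04,0]]}}

```text
time: 13.05
tool_pos: [0.5445, -0.1735, 0.1293]
ee_rot: [-3.14, 0.001, 3.135]
wrist_force: [-0.3, 0.7, -0.5]
width: 0.0265
finger_force: 30.0
```

Call:
{"op": "apply_moves", "data": {"commands": [[0,0,0,0,0,-0.01,0],[0,0,0,0,0,-0.015,0],[0,0,0,0,0,-0.015,0],[0,0,0,0,0,-0.015,0],[0,0,0,0,0,-0.015,0]]}}

```text
time: 13.55
tool_pos: [0.5456, -0.1683, 0.1158]
ee_rot: [-3.141, 0.002, 3.141]
wrist_force: [0.7, -0.5, -0.5]
width: 0.0266
finger_force: 30.0
```

```bash
python3 - <<'E'
from h import *
s=snapshot("wrist"); save(s,"w8"); o=get_obs(); t=o["tool_pos"]; print(t,o["ee_rot"],o["width"])
for c in ([.5403,-.1691,.058],[.5346,-.2589,.058],[.4626,-.2093,.103]): print(proj(s,c))
colors(s)
np.save("cal.npy",np.array([s["vertical_fov"],s["cx"],s["cy"],s["k1"],*np.ravel(s["rvec"]),*np.ravel(s["tvec"])]))
E
```

```text
[ 0.54556903 -0.16843998  0.115782  ] [-3.14084534e+00  2.05910421e-03  3.14122743e+00] 0.026364345623582423
[321.59135307 248.78236802]
[168.64272508 239.46208099]
[230.75326364 104.06303029]
red 3522 [156.7 247.1] box [112, 198, 100, 85] -> [ 0.5392 -0.2665  0.058 ] [ 0.5349 -0.2632  0.058 ]
blue 4898 [232.4 105.2] box [194, 66, 79, 80] -> [ 0.4631 -0.2086  0.103 ] [ 0.4632 -0.2083  0.103 ]
```

View pics/w8.png

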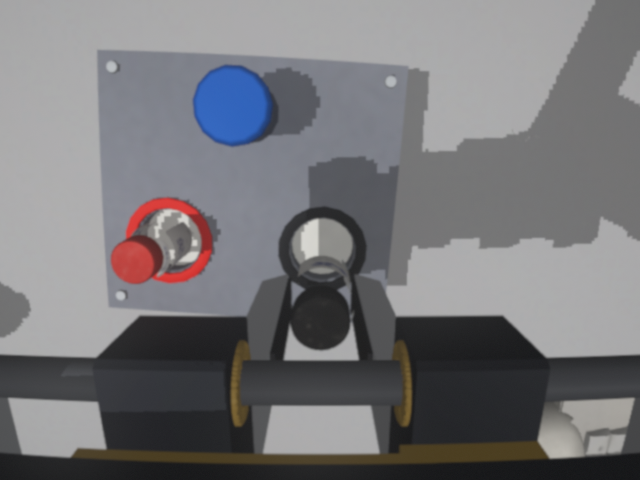

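The black ring is centred at (322,249), right where I predicted. The held black cap is at (321,317) and the red vial is standing in its well. Lowering.

Call:
{"op": "apply_moves", "data": {"commands": [[0,0,0,-0.0035,0,-0.005,0],[0,0,0,-0.0035,0,-0.015,0],[0,0,0,-0.0035,0,-0.03,0],[0,0,0,-0.0035,0,-0.042,0],[0,0,0,-0.0035,0,-0.047,0]]}}

```text
time: 14.1
tool_pos: [0.5404, -0.1683, 0.0673]
ee_rot: [3.14, -0.002, 3.14]
wrist_force: [-7.4, 4.2, 21.7]
width: 0.0266
finger_force: 30.0
```

Call:
{"op": "apply_moves", "data": {"commands": [[0,0,0,0,0,0,0],[0,0,0,0,0,0,0],[0,0,0,0,0,0,0],[0,0,0,0,0,0,0],[0,0,0,0,0,0,20]]}}

```text
time: 14.6
tool_pos: [0.5406, -0.1684, 0.0674]
ee_rot: [3.14, -0.002, 3.14]
wrist_force: [-3.3, 1.6, 5.0]
width: 0.0267
finger_force: 30.0
```

Call:
{"op": "apply_moves", "data": {"commands": [[0,0,0,0,0,0.001,55],[0,0,0,0,0,0.001,55],[0,0,0,0,0,0.001,55],[0,0,0,0,0,0.001,55],[0,0,0,0,0,0.001,55]]}}

```text
time: 15.1
tool_pos: [0.5412, -0.1691, 0.0682]
ee_rot: [3.141, -0.0, 3.14]
wrist_force: [0.1, -0.3, -0.6]
width: 0.0519
finger_force: 0.0
```

Call:
{"op": "apply_moves", "data": {"commands": [[0,0,0,0,0,0.02,55],[0,0,0,0,0,0.05,55],[0,0,0,0,0,0.09,55],[0,0,0,-0.04,-0.02,0.12,20],[0,0,0,-0.079,-0.041,0.12,0]]}}

```text
time: 15.6
tool_pos: [0.4643, -0.2112, 0.1936]
ee_rot: [-3.137, 0.008, -3.14]
wrist_force: [1.1, -0.6, 0.9]
width: 0.039
finger_force: 0.0
```

Call:
{"op": "apply_moves", "data": {"commands": [[0,0,0,0,0,0,0],[0,0,0,0,0,0,0],[0,0,0,0,0,0,0],[0,0,0,0,0,0,0],[0,0,0,0,0,0,0]]}}

```text
time: 16.1
tool_pos: [0.4629, -0.2095, 0.1878]
ee_rot: [3.141, -0.001, 3.141]
wrist_force: [0.2, -0.1, 0.3]
width: 0.0012
finger_force: 0.0
```

```bash
python3 - <<'E'
from h import *
o=get_obs(); print(o["tool_pos"],o["ee_rot"],o["width"],o["wrist_force"])
s=snapshot("wrist"); save(s,"w9"); colors(s)
for n,c in (("red",[.5346,-.2589]),("blk",[.5403,-.1691])): print(n,proj(s,c+[.058]),proj(s,c+[.101]))
a=s["pixels"][150:400,180:480][:,:,::-1]
t=snapshot("scene")
for n,c in (("red",[.5346,-.2589]),("blk",[.5403,-.1691])): print(n,proj(t,c+[.058]),proj(t,c+[.101]))
b=t["pixels"][150:275,290:440][:,:,::-1]
cv2.imwrite("pics/c9.png",np.hstack([cv2.resize(a,(396,330)),cv2.resize(b,(396,330),interpolation=cv2.INTER_CUBIC)]))
E
```

```text
[ 0.46285384 -0.2094552   0.18777378] [ 3.14068353e+00 -1.05741305e-03  3.14115725e+00] 0.0011849928581124148 [ 0.22245    -0.12155662  0.30731071]
red 465 [255.5 301.7] box [229, 293, 57, 24] -> [ 0.5183 -0.262   0.058 ] [ 0.5207 -0.2609  0.058 ]
blue 2149 [322.9 246.3] box [297, 221, 53, 52] -> [ 0.4625 -0.2093  0.103 ] [ 0.4626 -0.2092  0.103 ]
red [260.24425003 320.90580733] [251.78521203 346.09002679]
blk [372.97239955 327.35163813] [380.26185076 353.30957792]
red [353.88152897 204.42424921] [354.23752869 191.09229525]
blk [336.43306455 222.70369351] [336.41793823 209.16055412]
```

View pics/c9.png

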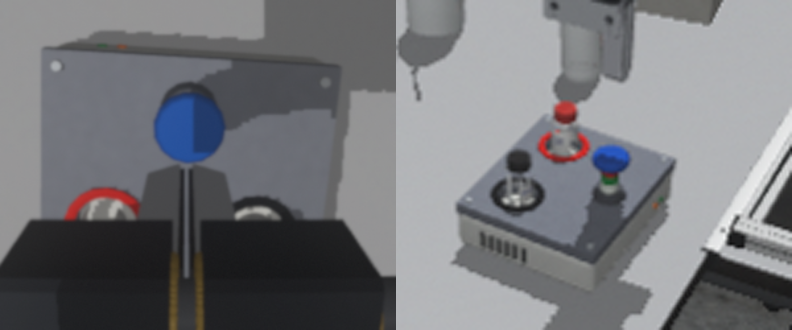

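Both vials stand upright in their wells. The scene crop puts the red cap at full-picture (354,192) and the black at (336,211), matching the predicted points, and the closed fingers are over the plunger. Approaching the cap.

Call:
{"op": "apply_moves", "data": {"commands": [[0,0,0,0,0,-0.025,0],[0,0,0,0,0,-0.05,0],[0,0,0,0,0,-0.065,0],[0,0,0,0,0,-0.075,0],[0,0,0,0,0,-0.077,0]]}}

```text
time: 16.7
tool_pos: [0.4618, -0.2095, 0.1101]
ee_rot: [3.14, -0.002, 3.14]
wrist_force: [-0.2, -0.7, 0.1]
width: 0.0006
finger_force: 0.0
```

Call:
{"op": "apply_moves", "data": {"commands": [[0,0,0,0,0,-0.002,0],[0,0,0,0,0,-0.006,0],[0,0,0,0,0,-0.01,0],[0,0,0,0,0,-0.014,0],[0,0,0,0,0,-0.016,0]]}}

```text
time: 17.2
tool_pos: [0.463, -0.2105, 0.0964]
ee_rot: [-3.141, 0.002, 3.14]
wrist_force: [-0.3, 0.1, 4.5]
width: 0.0005
finger_force: 2.3
```

Call:
{"op": "apply_moves", "data": {"commands": [[0,0,0,0,0,-0.002,0],[0,0,0,0,0,-0.004,0],[0,0,0,0,0,-0.006,0],[0,0,0,0,0,-0.007,0],[0,0,0,0,0,-0.007,0]]}}

```text
time: 17.7
tool_pos: [0.463, -0.2105, 0.0895]
ee_rot: [-3.141, 0.002, 3.14]
wrist_force: [0.3, -0.2, 5.5]
width: 0.0001
finger_force: 2.9
```

Call:
{"op": "apply_moves", "data": {"commands": [[0,0,0,0,0,0,0],[0,0,0,0,0,0,0],[0,0,0,0,0,0,0],[0,0,0,0,0,0,0],[0,0,0,0,0,0,0]]}}

```text
time: 18.2
tool_pos: [0.463, -0.2105, 0.0896]
ee_rot: [-3.141, 0.002, 3.14]
wrist_force: [0.4, 0.2, 4.8]
width: 0.0004
finger_force: 2.9
```

```bash
python3 - <<'E'
from h import *
o=get_obs(); print(o["tool_pos"],o["ee_rot"],o["wrist_force"])
t=snapshot("scene")
b=t["pixels"][150:275,290:440][:,:,::-1]
cv2.imwrite("pics/c10.png",cv2.resize(b,(720,600),interpolation=cv2.INTER_CUBIC))
for z in (.063,.078,.088,.103): print(z,(proj(t,[.4626,-.2093,z])-[290,150])*4.8)
E
```

```text
[ 0.46297032 -0.21048876  0.08958464] [-3.14055173e+00  1.98222692e-03  3.13973873e+00] [0.36674666 0.15704361 4.83379743]
0.063 [389.23140975 341.17315272]
0.078 [390.49994825 318.67702869]
0.088 [391.35476578 303.48552619]
0.103 [392.65086314 280.40181527]
```

View pics/c10.png

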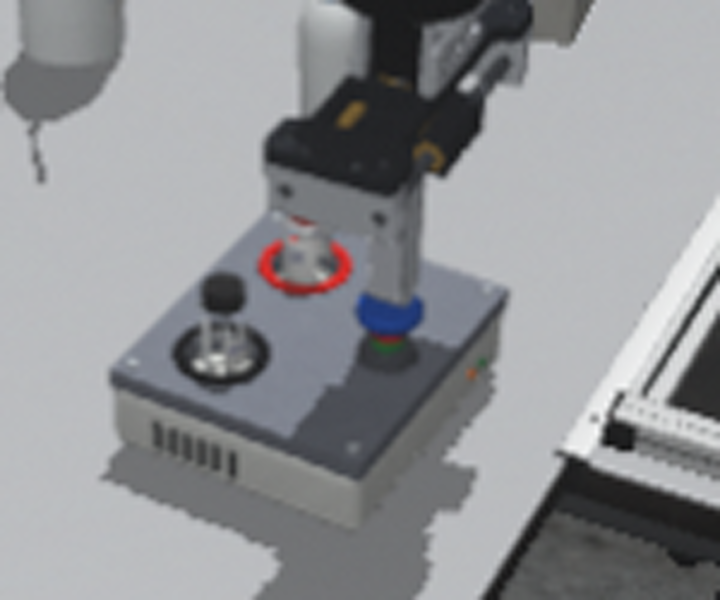

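The green band shows at the bush rim at (385,348), the plunger is about 13.5 mm down with roughly 5 N on it, and both vials are upright. Handing in.

```bash
python3 -c "
from bench import *
print(close_job())"
```

```text
the job is handed in; nothing more can be done
None
```

I handed the job in with the red and black vials upright in their own wells and the plunger held about 13.5 mm down at the green band, by wrist force (about 5 N) and the last picture; no verdict came back.

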